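# Unlock the length gauge and close it on the filter cartridge

### The arm

A 6-joint arm with a two-finger parallel gripper is mounted at the origin on a cart in front of the work surface, level with it; the furniture and walls round the work are solid. World frame = base frame: x ahead of the robot, y to its left, z up, the work surface at z = 0. Lengths are in mm, angles in rad, forces in N, time in s.
With the tool pointing down it reaches from about 300 to 850 mm from the base axis. Payload 4.2 kg.
Tool frame: the origin (TCP) lies between the finger pads; the fingertips stand 19 mm ahead of it and the grasp point (between the pads) is the TCP (manip.tip_reach is the distance from the TCP to the fingertips, in mm); z points along the fingers, x is the direction in which the jaws open and shut, and the axes are right-handed (so a half turn about z gives the same grasp; the last joint's range is limited). The gripper opens to 91 mm and grips with 3 to 60 N. Pads are 32 mm wide; open, the fingers measure 118 mm over their backs; the gripper's body (76 mm by 178 mm) begins 60 mm behind the grasp point.
Start: joints at [-1.158, 0.32, 1.565, -0, 1.257, -0.02], TCP at [241.168, -521.996, 232.976] pointing down, gripper open.
Joint ranges: [-3.11, 3.11], [-0.84, 2.01], [0.21, 2.61], [-1.34, 4.49], [0.05, 2.63], [-2.56, 2.56]. Speed limits (rad/s): [2.57, 2.57, 3.14, 3.14, 3.14, 3.14].

### API

Orientations are given as [roll, pitch, yaw] about the fixed x, y, z axes, in that order (R = Rz(yaw) Ry(pitch) Rx(roll)).
In Python, from cell import manip, optics gives the robot as it stands. The module is installed in compiled form; this text tells all that it offers. Calls block until the motion is done:
- manip.move_ptp(position, orientation): joint-space move of the TCP to a pose.
- manip.movel(position, rate=150, rotation=None, threshold=None): straight line of the TCP; rotation=None keeps the orientation; rate is the mean speed in mm/s. With threshold (N) it stops when the force on the tool has changed by that much, and returns True; else False.
- manip.move_joints(angles): joint-space move.
- manip.grip(opening, strength=None): finger opening in mm; strength is the grip in N (None keeps the last); returns when the fingers have stopped.
- manip.pause(seconds).
- manip.inverse_kinematics(position, orientation): joint angles nearest the present ones, or None.
- manip.observe(): the state.
- optics.grab_frame(name): name is "scene" or "top" or "wrist"; returns a dict with "frame" (400x640x3 uint8, red, green, blue), "z_map" (400x640 float32, mm along the optical axis (not along the pixel's ray), 0 where there is no reading), "vertical_fov" (degrees; the focal length in pixels is half the picture's height over the tangent of half this angle, whatever the lens; pixels are square), "cx", "cy" (the principal point, pixels), "origin" and "rotation" of the camera in the world; the wrist camera has in their place "hand_eye" (4x4, takes a point from camera to tool coordinates, whose origin is the TCP and whose axes are the tool frame's). Camera axes: x right, y down, z forward; pixel columns grow to the right and rows downward; lengths in mm; the calibration is good to about 2 mm. A picture is of the moment at which its call begins: read the wrist's pose just before it.
A pose or a line that the arm cannot do raises manip.IKError and nothing moves.
- manip.sign_off(): hands the job in, once; it reports no verdict.
The state is a dict: "time": time; "joint_pos": joint angles; "joint_vel": joint speeds; "joint_torque": joint torques, N m; "tcp_pos": TCP position; "tool_rot": TCP orientation; "force": force on the tool from outside, world axes, zero at the start; "moment": the same for the moment, N m; "grip_width": finger opening in mm.
Only numpy, scipy, OpenCV 4.12 (cv2) and the standard library are available. Lean on these libraries where they do the work, as an engineer would, in place of code of your own. Each camera call takes 0.05 s, during which the arm holds its last target.

### The job

Close the bench length gauge on the filter cartridge lying in its cradle. First roll a fingertip across the bare front of the knurled lock wheel, stroke after stroke, until it has made two full turns anticlockwise seen from above, which draws the lock pin out of the slide; stop short of three turns, where the pin would leave its thread. Then gently push the black pad at the slide's rear end until the cartridge sits snug between slide and end anvil; do not touch the cartridge itself, which must stay clean, and leave the other things on the bench where they are.

Things in the scene. Friction and masses are not known exactly. Their poses are not given: they have to be found in the camera images.
- gauge: Bench length gauge, fixed: aluminium base plate 84 x 260 x 12 mm. Origin: centre of the base's underside. Its y axis runs along the gauge from the slide to the end anvil, x to the back (-x to the robot's side), z up. Slide, cartridge and anvil lie on its axis: x = 0, 50 mm above the bench. Grey lock housing: y -126 to -70 mm, x -16 to 31 mm, top 100 mm above the bench
- wheel_center (a point): Centre of the steel knurled lock wheel, on its vertical axis; axes as the gauge's. Radius 22 mm, 16 mm thick (71 to 87 mm above the bench), in a pocket of the housing. Below it the housing ends 70 mm above the bench, 16 mm in front of the axis; the top above it ends 6 mm in front of the axis. Only the front of the rim, some 70 degrees either side of the gauge's -x, is bare
- rim_front (a point): Foremost point of the wheel's rim, half-way up (79 mm above the bench), fixed in the housing; axes as the gauge's. Here anticlockwise seen from above means towards the gauge's -y. A fingertip pressed on with about 5 to 10 N carries the rim along by friction (some 2 N turns it); the wheel stays where it is left and at its height
- lock_wheel (a joint): Turn of the lock wheel in rad: 0 = fully locked, grows anticlockwise seen from above; starts at 0 to 0.4. Two full turns from there free the slide; from 18.85 (three turns) on the pin leaves its thread. A dark radial groove on the wheel's upper face passes the white index line on the housing once a turn
- pin_top (a point): Top of the steel lock pin on the wheel's axis, above the housing: 111 mm above the bench when locked; rises 5 mm a turn of the wheel, so 10 mm in two turns
- slide (a joint): Travel of the slide in m: 0 = parked and locked (about 1 mm of play), grows towards the anvil, at most 0.050; at about 0.042 the cartridge is snug. Unlocked it needs about 2.5 N to move (it is heavy, as 2 kg: push slowly) and stays where it is left
- push_pad (a point): Centre of the rear face of the slide's black round push pad (36 mm across, 8 mm thick, facing the gauge's -y), 50 mm above the bench; the pad overhangs the base plate and moves with the slide; axes as the gauge's
- slide_face (a point): Centre of the slide's front face, a steel disc 44 mm across, facing the gauge's +y towards the cartridge; axes as the gauge's
- anvil_face (a point): Centre of the end anvil's face, a fixed steel disc 42 mm across, facing the gauge's -y; 50 mm above the bench; axes as the gauge's
- cartridge_center (a point): Centre of the loose white filter cartridge lying along the gauge's y axis in two white V blocks: 63 mm across, 125 mm long between the faces that touch; its z axis runs along it. It starts 4 to 14 mm short of the anvil and slides along the V blocks when the slide pushes it
- grease_pot: Small round grease pot, 61 mm across and high, standing on the bench in front of the gauge; bystander. Origin: centre of its underside
- tape_roll: Roll of thread-sealing tape, 52 mm across, 16 mm high, lying on the bench; bystander. Origin: centre of its underside
- gauge_block: Aluminium block 41 x 80 x 30 mm with two holes, on the bench in front of the gauge; bystander. Origin: centre of its underside
Things that resemble listed ones, but are neither listed nor needed, are in the scene too. What is shaped like the part that bears cartridge_center but green is not meant.

How it is judged:
By the outcome, as a careful person would: the job done as asked, in the order asked, and still so for the second after the job is handed in, with the robot touching nothing.
It also fails if it takes over 72 s, if anything falls off the work surface, if the arm or the gripper's body presses on something with over 40 N, if the wrist force passes 120 N, or if a joint passes its speed limit or range.

## Working session

There is one attempt and no reset: what is moved stays moved. The work goes in short steps, each a Python script; the robot and the scene stay as the last script left them, time stands still between calls to the robot, and variables do not carry over. Pictures are saved under pics/ and viewed, and the job is handed in when it is done.

```bash
mkdir -p pics; ls
python3 - <<'E'
from cell import manip, optics
import cv2,json,numpy as np
s=manip.observe(); print({k:np.round(v,3) for k,v in s.items()})
for n in("scene","top","wrist"):
    f=optics.grab_frame(n); cv2.imwrite(f"pics/{n}0.png",f["frame"][:,:,::-1]); np.savez(f"{n}0.npz",**f)
    print(n,f["vertical_fov"],f["cx"],f["cy"],f.get("origin"),f.get("rotation"),f.get("hand_eye"))
E
```

```text
pics
{'time': np.float64(0.0), 'joint_pos': array([-1.158,  0.32 ,  1.566, -0.   ,  1.257, -0.02 ]), 'joint_vel': array([ 0.001,  0.001, -0.   ,  0.   , -0.001,  0.001]), 'joint_torque': array([ -0.   , -41.245, -23.198,   0.073,   0.046,  -0.   ]), 'tcp_pos': array([ 240.996, -521.534,  232.12 ]), 'tool_rot': array([ 3.142e+00,  2.000e-03, -1.138e+00]), 'force': array([-0.064, -0.063, -0.049]), 'moment': array([-0.031, -0.017,  0.007]), 'grip_width': np.float64(91.061)}
scene 56.919335787329125 313.97286370171895 199.725801876191 [-71.49053631 659.96657814 447.47743704] [-1.99140831  0.01555037 -2.24717414] None
top 52.679473435150946 325.3166200552551 206.30219546479773 [463.93801152 169.4526303  974.83864678] [-3.07035835 -0.01075975 -1.55129764] None
wrist 64.96681870755998 320.14970000660924 195.6111065932694 None None [[ 9.99999793e-01  6.39199526e-04 -7.56562337e-05  4.17497471e-01]
 [-5.99302906e-04  9.67509105e-01  2.52835467e-01 -7.17104756e+01]
 [ 2.34810406e-04 -2.52835369e-01  9.67509287e-01 -1.50964131e+02]
 [ 0.00000000e+00  0.00000000e+00  0.00000000e+00  1.00000000e+00]]
```

View pics/scene0.png

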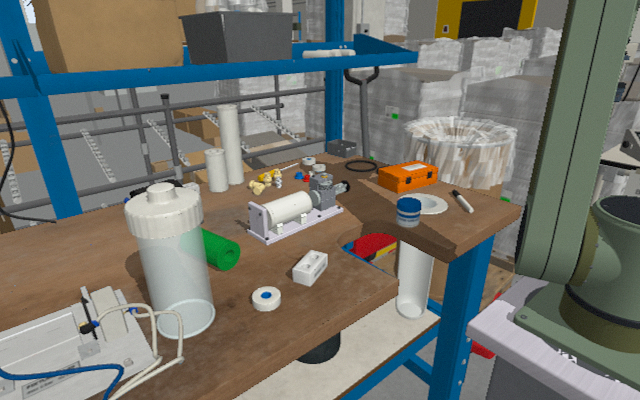

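View pics/top0.png

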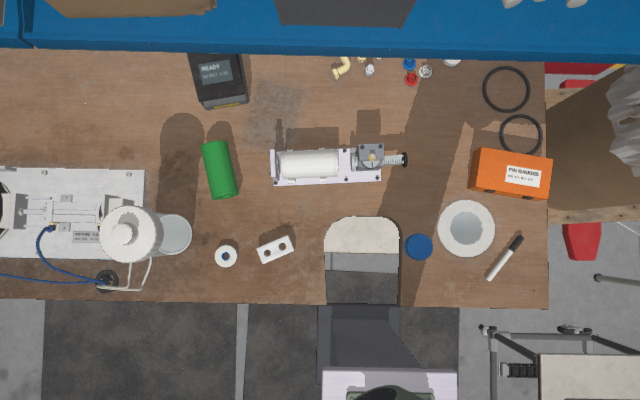

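View pics/wrist0.png

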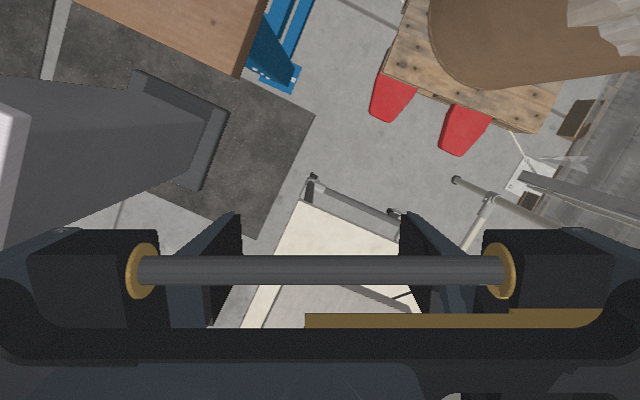

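The top view shows the gauge at about (270–408, 145–186): lock housing near (370,158), black pad at (404,159) and cartridge at (308,164). The candidates for the cartridge are the white one in the gauge (308,164) and the green lookalike (219,170). The white cartridges standing at the back of the scene view, (217,170) and (232,145), are also lookalikes. The one in the cradle is meant. The blue-lidded pot is at (419,247), the block at (276,249), the tape at (226,256), and there is a loose white plate at (466,229). I'll look at the gauge more closely.

```bash
cat > h.py <<'E'
import numpy as np,cv2
from scipy.spatial.transform import Rotation as Ro
def load(n): return dict(np.load(n,allow_pickle=True))
def K(f):
    fl=200/np.tan(np.radians(float(f["vertical_fov"])/2)); return fl,float(f["cx"]),float(f["cy"])
def pose(f,st=None):
    if "origin" in f and f["origin"].dtype!=object if hasattr(f.get("origin"),"dtype") else "origin" in f:
        return Ro.from_euler("xyz",f["rotation"]).as_matrix(),np.array(f["origin"])
    he=np.array(f["hand_eye"]);R=Ro.from_euler("xyz",st["tool_rot"]).as_matrix()
    return R@he[:3,:3],R@he[:3,3]+st["tcp_pos"]
def ray(f,uv,st=None):
    fl,cx,cy=K(f);R,o=pose(f,st);d=np.array([(uv[0]-cx)/fl,(uv[1]-cy)/fl,1.]);return o,R@d
def onz(f,uv,z,st=None):
    o,d=ray(f,uv,st);return o+d*(z-o[2])/d[2]
def dep(f,uv,st=None):
    o,d=ray(f,uv,st);return o+d*float(f["z_map"][int(round(uv[1])),int(round(uv[0]))])
def proj(f,p,st=None):
    fl,cx,cy=K(f);R,o=pose(f,st);c=R.T@(np.asarray(p)-o);return np.array([c[0]/c[2]*fl+cx,c[1]/c[2]*fl+cy])
def crop(f,x0,y0,x1,y1,s,name):
    im=cv2.resize(np.array(f["frame"])[y0:y1,x0:x1,::-1],None,fx=s,fy=s,interpolation=cv2.INTER_CUBIC);cv2.imwrite(name,im)
E
python3 - <<'E'
from h import *
f=load("top0.npz"); crop(f,260,130,420,270,5,"pics/tcrop.png")
g=load("scene0.npz"); crop(g,240,160,370,250,6,"pics/scrop.png")
for uv in [(270,150),(300,250),(419,247),(226,256),(371,158),(404,159)]: print(uv,np.round(onz(f,uv,0),1),np.round(dep(f,uv),1))
E
```

```text
(270, 150) [668.7 298.    0. ] [650.5 286.6  86.3]
(300, 250) [427.4 219.    0. ] [427.4 219.    0.8]
(419, 247) [440.  -67.2   0. ] [441.5 -52.1  62.1]
(226, 256) [409.7 395.5   0. ] [409.8 395.3   0.9]
(371, 158) [654.2  51.    0. ] [632.8  64.4 109.9]
(404, 159) [653.5 -29.8   0. ] [641.  -16.6  64.3]
```

```bash
sleep 1
```

```text
(no output)
```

View pics/tcrop.png

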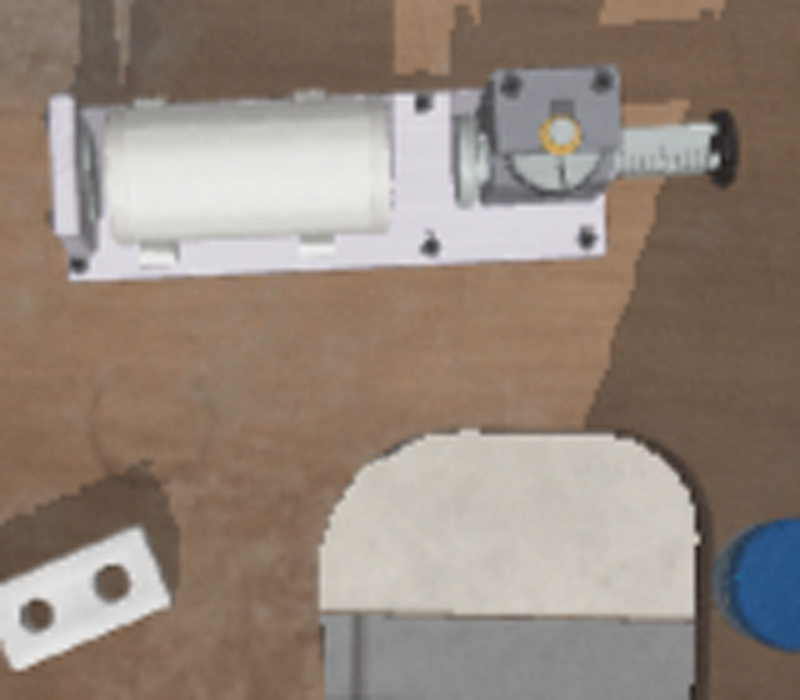

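View pics/scrop.png

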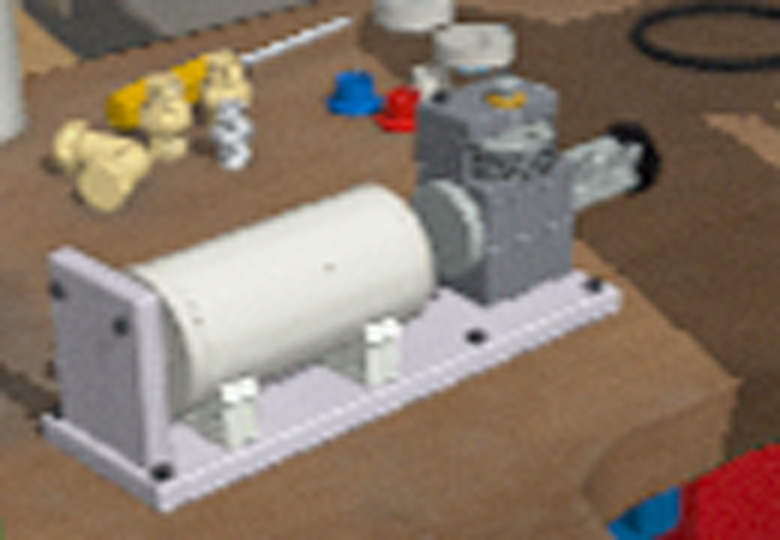

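Run:
```python
from h import *
f=load("top0.npz")
for uv in [(200,40),(370,45),(500,40),(350,20)]: print("shelf",uv,np.round(dep(f,uv),1))
P=lambda u,v:(260+u/5,130+v/5)
w=onz(f,P(562,131),111);print("pin",w)
a=onz(f,P(605,255),12);b=onz(f,P(70,279),12);d=b-a;print("front edge",a,b,np.linalg.norm(d),"yaw",np.arctan2(-d[0],d[1]))
c=onz(f,P(737,150),50);print("pad",c)
# anvil plate etc. cloud of pad
for u in range(400,411,2): print([tuple(np.round(dep(f,(u,v)),0)) for v in (154,159,164)])
```

```text
shelf (200, 40) [749.1 354.7 392.7]
shelf (370, 45) [747.7 102.2 392.7]
shelf (500, 40) [767.5 -98.8 378.5]
shelf (350, 20) [781.7 133.  399.7]
pin [636.58649259  61.52141894 111.        ]
front edge [596.51663018  27.77998922  12.        ] [579.56310283 284.28246733  12.        ] 257.06213911288245 yaw 0.0659989897497297
pad [641.62034459 -27.46856929  50.        ]
[(np.float64(665.0), np.float64(-20.0), np.float64(2.0)), (np.float64(642.0), np.float64(-8.0), np.float64(59.0)), (np.float64(632.0), np.float64(-11.0), np.float64(49.0))]
[(np.float64(655.0), np.float64(-14.0), np.float64(52.0)), (np.float64(641.0), np.float64(-12.0), np.float64(62.0)), (np.float64(631.0), np.float64(-14.0), np.float64(55.0))]
[(np.float64(652.0), np.float64(-16.0), np.float64(66.0)), (np.float64(641.0), np.float64(-17.0), np.float64(64.0)), (np.float64(630.0), np.float64(-17.0), np.float64(61.0))]
[(np.float64(653.0), np.float64(-21.0), np.float64(64.0)), (np.float64(641.0), np.float64(-21.0), np.float64(66.0)), (np.float64(630.0), np.float64(-21.0), np.float64(63.0))]
[(np.float64(666.0), np.float64(-39.0), np.float64(1.0)), (np.float64(654.0), np.float64(-39.0), np.float64(1.0)), (np.float64(641.0), np.float64(-39.0), np.float64(4.0))]
[(np.float64(667.0), np.float64(-45.0), np.float64(-1.0)), (np.float64(654.0), np.float64(-45.0), np.float64(-1.0)), (np.float64(641.0), np.float64(-44.0), np.float64(1.0))]
```

Run:
```python
from h import *
from cell import manip, optics
y=0.066;u=np.array([np.cos(y),np.sin(y),0]);v=np.array([-np.sin(y),np.cos(y),0])
pin=np.array([636.6,61.5,0])
p=pin-75*u-25*v+[0,0,200]
print(manip.inverse_kinematics(p,[np.pi,0,y]))
manip.move_ptp(p,[np.pi,0,y]); manip.grip(0,60)
s=manip.observe(); f=optics.grab_frame("wrist"); np.savez("w1.npz",**f); np.save("w1s.npy",s,allow_pickle=True)
cv2.imwrite("pics/w1.png",f["frame"][:,:,::-1]); print({k:np.round(v,3) for k,v in s.items()})
for q,n in[(pin+[0,0,111],"pin"),(pin-22*u+[0,0,79],"rim")]: print(n,proj(f,q,s))
```

```text
[ 3.56616147e-02  3.25583348e-01  1.64187372e+00 -4.44089210e-16
  1.17413559e+00 -3.03383853e-02]
{'time': np.float64(3.808), 'joint_pos': array([ 0.036,  0.326,  1.642, -0.   ,  1.174, -0.03 ]), 'joint_vel': array([ 0.   ,  0.001, -0.   ,  0.   , -0.001,  0.   ]), 'joint_torque': array([ 1.0000e-03, -4.0718e+01, -2.2381e+01,  7.0000e-02,  3.9000e-02,
        0.0000e+00]), 'tcp_pos': array([563.432,  31.599, 200.04 ]), 'tool_rot': array([ 3.142, -0.   ,  0.066]), 'force': array([0.069, 0.945, 0.675]), 'moment': array([-0.048, -0.072, -0.034]), 'grip_width': np.float64(0.129)}
pin [415.77883077 174.77255494]
rim [379.85112778 167.85751461]
```

View pics/w1.png

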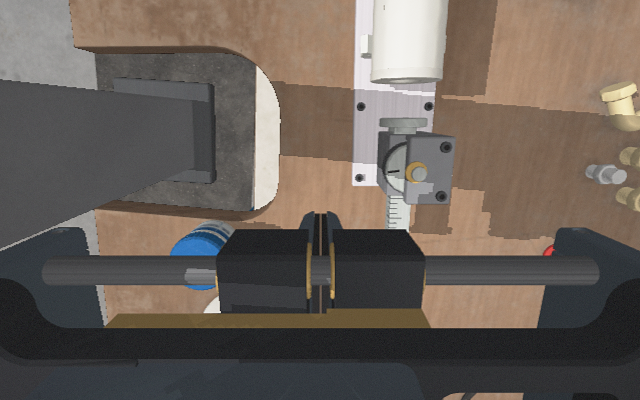

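Run:
```python
from h import *
f=load("w1.npz");s=np.load("w1s.npy",allow_pickle=True).item()
crop(f,340,90,480,240,5,"pics/w1c.png");crop(f,200,200,450,340,3,"pics/w1f.png")
for r in (216,220,226,235,250): print(r,[int(x) for x in f["z_map"][r,296:350:3]])
```

```text
216 [370, 369, 369, 170, 169, 170, 169, 173, 370, 174, 173, 168, 170, 168, 369, 368, 368, 369]
220 [370, 372, 164, 162, 162, 163, 171, 166, 371, 168, 167, 162, 162, 164, 163, 370, 371, 370]
226 [371, 372, 154, 154, 153, 155, 159, 158, 374, 158, 158, 154, 154, 155, 154, 154, 371, 372]
235 [88, 87, 88, 87, 88, 143, 146, 146, 377, 146, 147, 143, 142, 87, 88, 88, 88, 88]
250 [78, 78, 77, 78, 83, 87, 130, 130, 380, 130, 130, 130, 81, 77, 78, 78, 78, 77]
```

```bash
sleep 1
```

```text
(no output)
```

View pics/w1c.png

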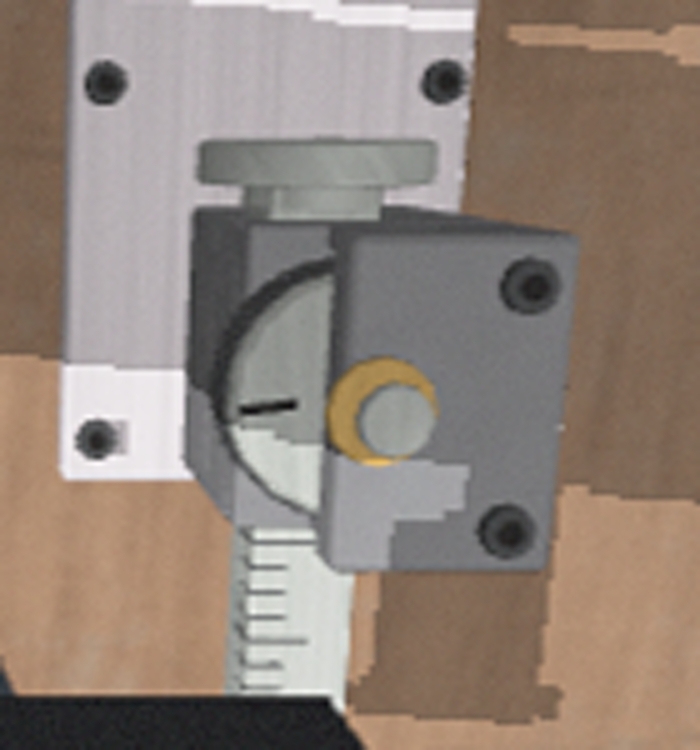

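View pics/w1f.png

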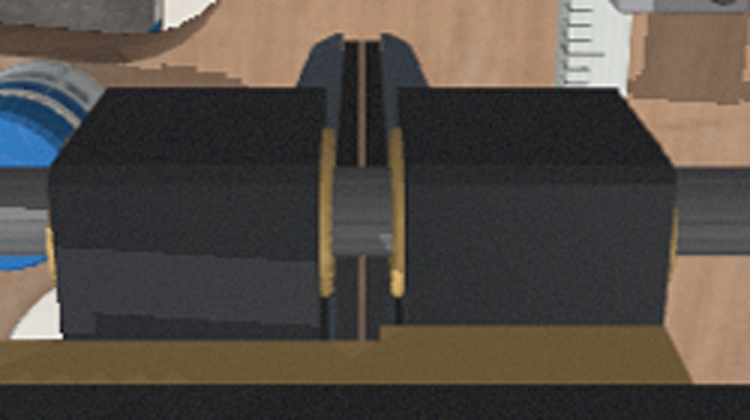

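Run:
```python
from h import *
f=load("w1.npz");he=f["hand_eye"];fl,cx,cy=K(f);z=f["z_map"]
for r in range(212,252,2):
    L=[]
    for c in range(290,355):
        d=z[r,c]
        if 110<d<200:
            p=he@np.array([(c-cx)/fl*d,(r-cy)/fl*d,d,1]);L.append(p[:3])
    if L: L=np.array(L);print(r,"x %.1f..%.1f  y %.1f..%.1f z %.1f..%.1f | first"%(L[:,0].min(),L[:,0].max(),L[:,1].min(),L[:,1].max(),L[:,2].min(),L[:,2].max()),L[0].round(1),L[-1].round(1))
s=np.load("w1s.npy",allow_pickle=True).item()
P=lambda u,v:(340+u/5,90+v/5)
y=.066;U=np.array([np.cos(y),np.sin(y),0]);V=np.array([-np.sin(y),np.cos(y),0])
pin=onz(f,P(398,420),111,s);print("pin",pin)
for a in [(240,410),(297,404)]: q=onz(f,P(*a),87,s)-pin;print("groove",q@U,q@V)
for a,zz in [((62,478),12),((66,120),12),((330,570),100),((552,572),100),((580,238),100),((355,235),100),((197,160),50),((437,160),50)]: q=onz(f,P(*a),zz,s);print(a,q.round(1),((q-pin)@U).round(1),((q-pin)@V).round(1))
```

```text
212 x -5.5..7.4  y -17.8..-17.2 z 16.4..18.1 | first [ -5.5 -17.5  17.3] [  7.4 -17.3  17.8]
214 x -7.6..9.5  y -17.9..-15.8 z 12.5..19.0 | first [ -7.6 -17.3  14.3] [  9.5 -17.5  13.7]
216 x -8.0..9.9  y -17.8..-15.7 z 9.4..15.4 | first [ -8.  -17.2  11.1] [  9.9 -17.1  11.3]
218 x -8.4..10.3  y -17.9..-15.7 z 5.5..12.1 | first [ -8.4 -17.2   7.8] [ 10.3 -17.1   8.1]
220 x -8.8..10.6  y -17.8..-14.8 z 2.8..11.3 | first [ -8.8 -17.    5. ] [ 10.6 -17.1   4.6]
222 x -9.1..10.9  y -17.9..-15.6 z -0.7..5.9 | first [ -9.1 -16.9   2.1] [ 10.9 -17.1   1.5]
224 x -9.5..11.3  y -18.0..-15.6 z -3.9..2.7 | first [ -9.5 -16.8  -0.6] [ 11.3 -16.8  -0.5]
226 x -9.2..11.0  y -17.8..-15.6 z -6.2..-0.3 | first [ -9.2 -17.3  -5. ] [ 11.  -17.3  -5. ]
228 x -9.5..11.4  y -18.0..-15.7 z -9.6..-3.4 | first [ -9.5 -17.3  -7.7] [ 11.4 -16.9  -6.7]
230 x -4.5..6.4  y -17.8..-15.6 z -11.6..-6.0 | first [ -4.5 -17.8 -11.6] [  6.4 -17.3 -10.3]
232 x -4.5..6.3  y -18.0..-15.5 z -14.7..-8.3 | first [ -4.5 -17.6 -13.8] [  6.3 -17.3 -13.1]
234 x -4.4..6.2  y -17.8..-15.3 z -16.9..-10.6 | first [ -4.4 -17.3 -15.5]
[... 550 characters left out ...]
 [ -2.7 -16.9 -28.1] [  4.4 -17.4 -29.4]
248 x -2.6..4.4  y -17.4..-15.6 z -31.3..-27.3 | first [ -2.6 -17.4 -31.3] [  4.4 -17.1 -30.6]
250 x -2.6..4.4  y -16.4..-15.7 z -31.0..-29.5 | first [ -2.6 -16.2 -30.6] [  4.4 -16.1 -30.3]
pin [639.47053218  62.30170729 111.        ]
groove -19.339527346707627 -2.8201261864423808
groove -9.694006682736731 -1.7789927246579837
(62, 478) [600.2  27.9  12. ] -41.4 -31.8
(66, 120) [594.  104.3  12. ] -42.6 44.9
(330, 570) [635.6  34.6 100. ] -5.7 -27.4
(552, 572) [672.5  36.7 100. ] 31.2 -27.7
(580, 238) [667.5  91.3 100. ] 29.9 27.1
(355, 235) [632.   89.4 100. ] -5.6 27.5
(197, 160) [615.2  98.5  50. ] -21.9 37.7
(437, 160) [659.9 101.5  50. ] 22.9 37.8
```

```bash
cat >> h.py <<'E'
YAW=0.073
U=np.array([np.cos(YAW),np.sin(YAW),0]);V=np.array([-np.sin(YAW),np.cos(YAW),0])
PIN=np.array([639.5,62.3,0])
def G(x,y,z): return PIN+x*U+y*V+[0,0,z]
def g(p): q=np.asarray(p)-PIN; return np.array([q@U,q@V,q[2]])
def gf(F): return np.round([F@U,F@V,F[2]],2)
E
python3 - <<'E'
from h import *
from cell import manip, optics
O=[np.pi,0,YAW]
manip.movel(G(-48,14,120),200,O)
manip.movel(G(-40,14,93),80)
s=manip.observe();print(g(s["tcp_pos"]),gf(s["force"]),s["time"])
hit=manip.movel(G(-25,14,93),12,threshold=2.5)
s=manip.observe();print(hit,g(s["tcp_pos"]),gf(s["force"]),s["time"])
if hit:
    x=g(s["tcp_pos"])[0]
    for d in (0.,.7,1.4):
        manip.movel(G(x+d,14,93),10);s=manip.observe();print(d,g(s["tcp_pos"]).round(2),gf(s["force"]),s["time"])
f=optics.grab_frame("wrist");np.savez("w2.npz",**f);crop(f,220,80,520,300,2.6,"pics/w2.png")
E
```

```text
[-40.20685423  13.83617432  92.49465399] [ 0.34  0.14 -0.34] 4.975
True [-32.99081447  13.99826887  92.37436817] [-1.11 -0.27 -0.29] 5.7167
0.0 [-33.01  14.01  92.87] [ 0.22 -0.03 -0.7 ] 5.9667
0.7 [-32.7   14.01  92.83] [-0.41  0.22  0.38] 6.2167
1.4 [-32.52  14.01  92.8 ] [-3.66  0.11  1.02] 6.4667
```

```bash
sleep 1
```

```text
(no output)
```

View pics/w2.png

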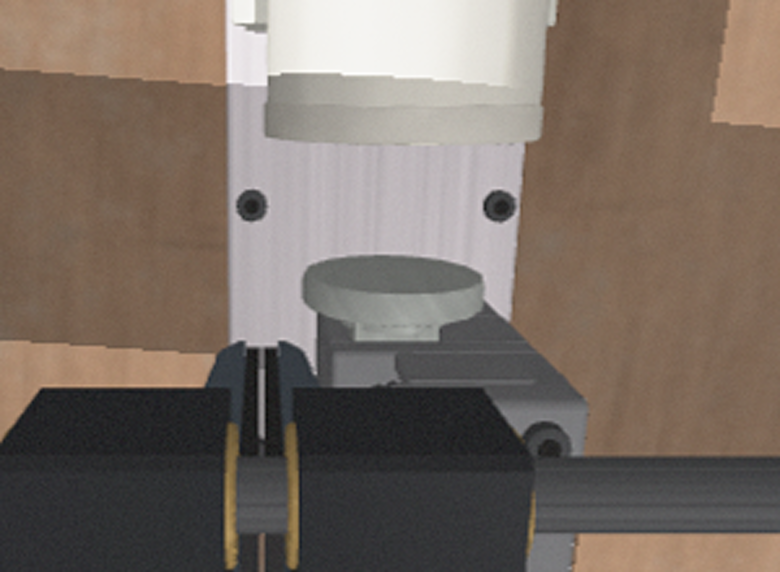

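Run:
```python
from h import *
from cell import manip, optics
def rep(t): s=manip.observe();print(t,g(s["tcp_pos"]).round(2),gf(s["force"]),s["moment"].round(2),round(s["time"],2))
manip.movel(G(-30.4,14,93),10);rep("press")
manip.movel(G(-30.4,0,93),30);rep("mid")
manip.movel(G(-30.4,-14,93),30);rep("end")
manip.movel(G(-45,-14,93),80);rep("off")
manip.movel(G(-85,-20,180),150)
s=manip.observe();f=optics.grab_frame("wrist");np.savez("w3.npz",**f);np.save("w3s.npy",s,allow_pickle=True)
c=proj(f,G(-10,0,90),s).astype(int);print(c)
crop(f,c[0]-60,c[1]-60,c[0]+80,c[1]+60,5,"pics/w3.png")
```

```text
press [-32.39  14.    92.73] [-6.44 -0.89  3.68] [-0.08  1.16 -0.04] 6.78
mid [-32.37   0.19  92.79] [-6.39  0.7   3.46] [-0.01  1.14 -0.  ] 7.4
end [-32.39 -13.8   92.66] [-6.75  0.71  2.88] [0.05 1.09 0.05] 8.02
off [-44.15 -14.02  93.35] [-0.25 -0.15  0.04] [-0.01  0.   -0.02] 8.35
[415 181]
```

```bash
sleep 1
```

```text
(no output)
```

View pics/w3.png

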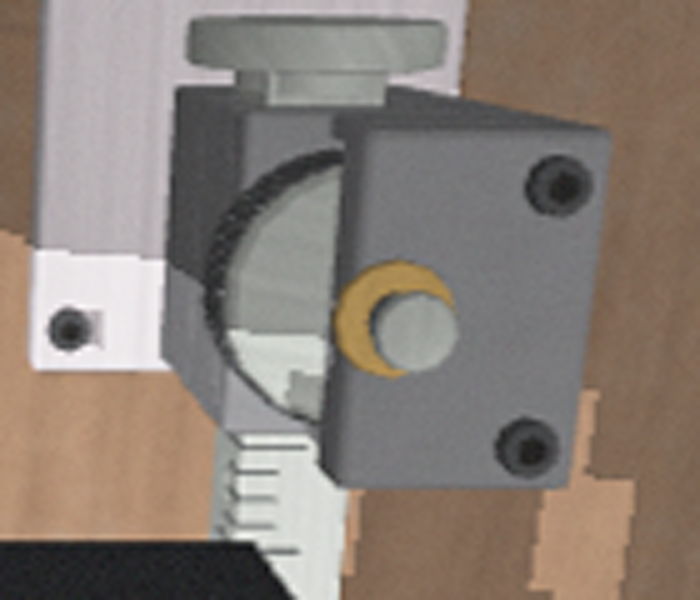

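```bash
cat >> h.py <<'E'
def rep(m,t): s=m.observe();print(t,g(s["tcp_pos"]).round(2),gf(s["force"]),round(s["time"],2),flush=True)
def stroke(m,y0=15,y1=-15,x=-30.2):
    m.movel(G(-39,y0,93),100)
    m.movel(G(x,y0,93),25)
    m.movel(G(x,y1,93),35); rep(m,"end")
    m.movel(G(-39,y1,93),60)
E
python3 - <<'E'
from h import *
from cell import manip, optics
manip.movel(G(-45,15,93),150)
for i in range(4): stroke(manip)
manip.movel(G(-85,-20,180),150)
s=manip.observe();f=optics.grab_frame("wrist");np.savez("w4.npz",**f);np.save("w4s.npy",s,allow_pickle=True)
c=proj(f,G(-10,0,90),s).astype(int);print(c)
crop(f,c[0]-60,c[1]-60,c[0]+80,c[1]+60,5,"pics/w4.png")
E
```

```text
end [-32.44 -14.67  92.71] [-5.96  0.59  2.74] 11.78
end [-32.41 -15.07  92.65] [-6.34  1.14  2.83] 14.04
end [-32.42 -15.09  92.63] [-5.96  1.36  3.73] 16.3
end [-32.4  -15.07  92.66] [-5.61  0.69  2.8 ] 18.56
[415 181]
```

```bash
sleep 1
```

```text
(no output)
```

View pics/w4.png

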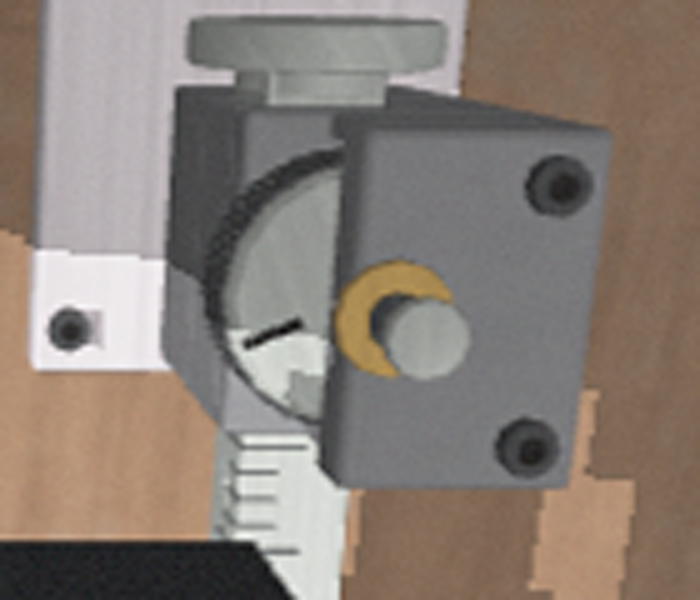

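Run:
```python
from h import *
f=load("w4.npz");s=np.load("w4s.npy",allow_pickle=True).item()
for a in [(247,345),(300,322)]:
    q=g(onz(f,(355+a[0]/5,121+a[1]/5),87,s));print(q,np.degrees(np.arctan2(-q[1],-q[0])))
f3=load("w3.npz");s3=np.load("w3s.npy",allow_pickle=True).item()
print("pin pix exp", [ (proj(f,G(0,0,z),s)-[355,121])*5 for z in (111,112,116,117)])
f=load("w1.npz");s=np.load("w1s.npy",allow_pickle=True).item()
for a in [(240,410),(297,404)]: q=g(onz(f,(340+a[0]/5,90+a[1]/5),87,s));print(q,np.degrees(np.arctan2(-q[1],-q[0])))
```

```text
[-17.64643323  -7.88423179  87.        ] 24.074565154330788
[-9.50476568 -4.11918731 87.        ] 23.431004575542243
pin pix exp [array([417.0052643 , 331.11434922]), array([419.53313445, 332.70629425]), array([429.86695378, 339.21409383]), array([432.50746646, 340.87697633])]
[-19.38805907  -2.68082952  87.        ] 7.872494645829922
[-9.73548685 -1.70723966 87.        ] 9.94639881266971
```

Run:
```python
from h import *
from cell import manip, optics
manip.movel(G(-45,15,93),150)
for i in range(5): stroke(manip)
manip.movel(G(-85,-20,180),150)
s=manip.observe();f=optics.grab_frame("wrist");np.savez("w5.npz",**f);np.save("w5s.npy",s,allow_pickle=True)
c=proj(f,G(-10,0,90),s).astype(int);print(c,s["time"])
crop(f,c[0]-60,c[1]-60,c[0]+80,c[1]+60,5,"pics/w5.png")
print("pin pix exp", [ ((proj(f,G(0,0,z),s)-c+[60,60])*5).round() for z in (116,121,122)])
```

```text
end [-32.4  -14.63  92.73] [-6.09  1.47  3.2 ] 22.31
end [-32.43 -15.08  92.65] [-5.84  1.51  3.52] 24.57
end [-32.45 -15.08  92.61] [-6.15  1.49  2.27] 26.82
end [-32.43 -15.07  92.64] [-5.65  1.06  3.45] 29.08
end [-32.43 -15.08  92.62] [-6.07  1.83  3.29] 31.34
[415 181] 32.45
pin pix exp [array([430., 339.]), array([443., 348.]), array([446., 349.])]
```

```bash
sleep 1
```

```text
(no output)
```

View pics/w5.png

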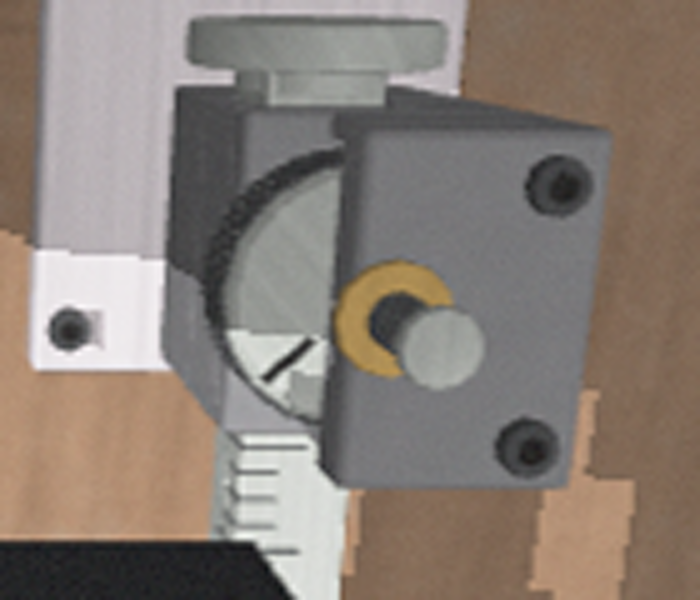

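The groove now sits about 34° past its starting angle, and the pin top at (440,347) matches a height of about 121 mm, so the wheel has turned about 2.1 turns. Next I approach the pad.

Run:
```python
from h import *
from cell import manip, optics
manip.movel(G(-60,-100,150),200); manip.movel(G(0,-135,150),200)
s=manip.observe();f=optics.grab_frame("wrist");np.savez("w6.npz",**f);np.save("w6s.npy",s,allow_pickle=True);crop(f,200,0,500,220,2.6,"pics/w6.png")
print(s["time"])
manip.movel(G(0,-130,64),120); rep(manip,"down")
hit=manip.movel(G(0,-90,64),18,threshold=1.5); rep(manip,hit)
```

```text
33.5917
down [   0.5  -130.05   64.83] [ 0.12  0.81 -0.78] 34.51
True [  -0.42 -103.33   63.48] [-0.11  0.01 -0.75] 35.91
```

```bash
sleep 1
```

```text
(no output)
```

View pics/w6.png

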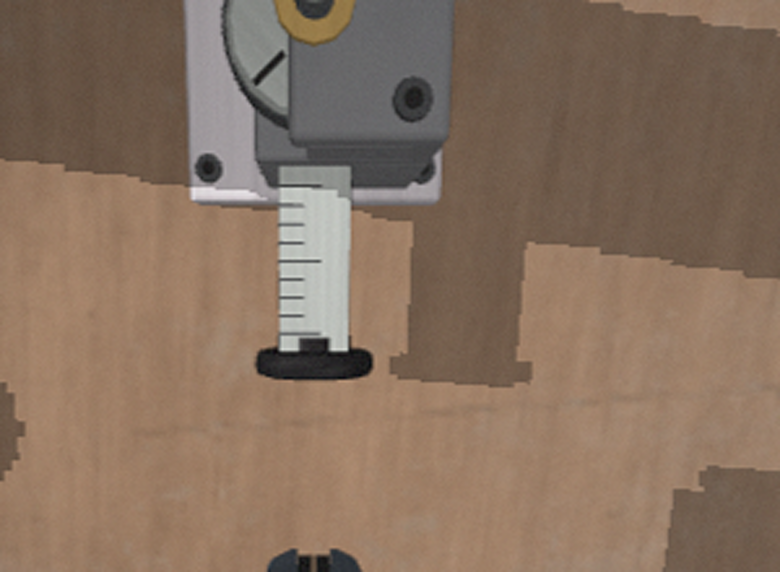

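Run:
```python
from h import *
from cell import manip, optics
hit=manip.movel(G(0,-95,64),12,threshold=6); rep(manip,hit)
if not hit:
    hit=manip.movel(G(0,-53,64),14,threshold=6.5); rep(manip,hit)
s=manip.observe();f=optics.grab_frame("wrist");np.savez("w7.npz",**f);np.save("w7s.npy",s,allow_pickle=True)
cv2.imwrite("pics/w7.png",f["frame"][:,:,::-1])
t=optics.grab_frame("top");np.savez("t7.npz",**t);crop(t,260,130,420,270,5,"pics/t7.png")
```

```text
False [ 9.000e-02 -9.475e+01  6.413e+01] [-1.37 -1.21 -1.16] 36.78
True [ 4.000e-02 -6.173e+01  6.372e+01] [ 0.41 -0.07  0.09] 38.91
```

```bash
sleep 1
```

```text
(no output)
```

View pics/w7.png

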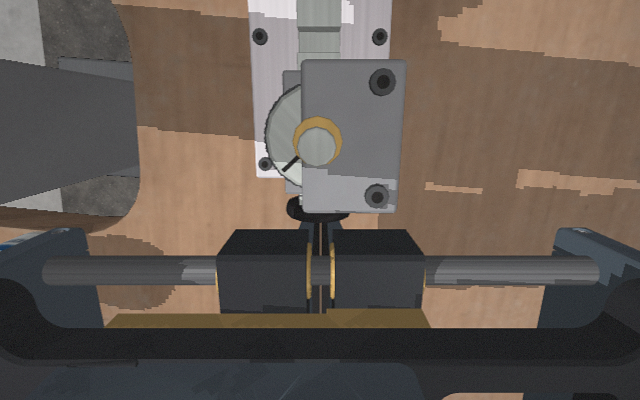

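View pics/t7.png

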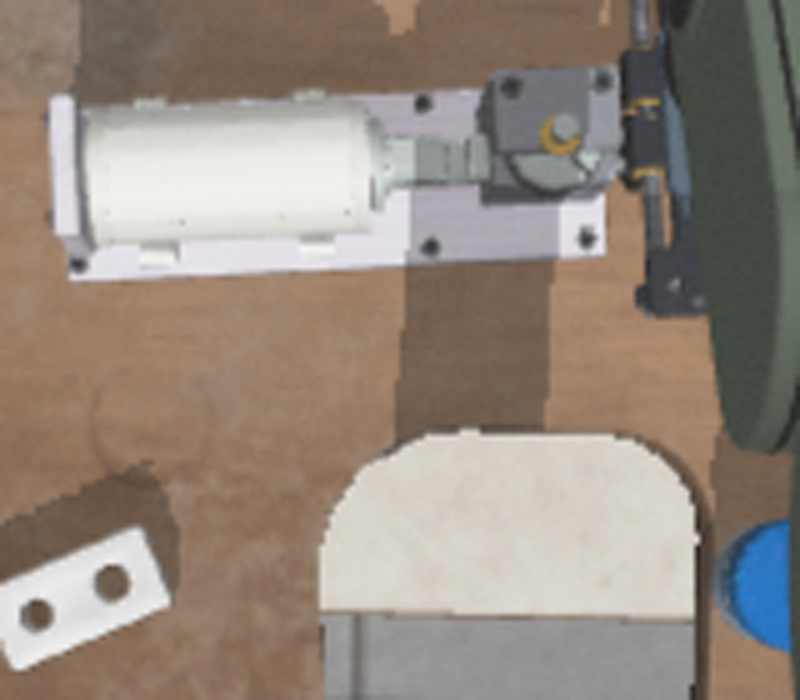

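Travel is about 41.6 mm and the cartridge looks seated against the anvil. A second slow, gentle push will confirm that it is snug.

Run:
```python
from h import *
from cell import manip, optics
for i in range(2):
    hit=manip.movel(G(0,-56,64),5,threshold=7); rep(manip,hit)
s0=manip.observe();y=g(s0["tcp_pos"])[1]
manip.movel(G(0,y+.5,64),3); rep(manip,"hold")
manip.movel(G(0,y+1.2,64),3); rep(manip,"hold2")
```

```text
True [  0.18 -61.71  63.59] [ 0.35 -0.15  0.48] 39.75
True [ -0.41 -61.71  62.78] [ 0.85 -0.91 -0.28] 40.33
hold [ -0.37 -61.65  63.7 ] [-0.11 -3.5  -2.61] 41.1
hold2 [ -0.37 -61.6   63.71] [-1.17 -5.6  -2.94] 41.48
```

Run:
```python
from h import *
from cell import manip, optics
manip.movel(G(0,-66,64),20); manip.movel(G(0,-100,64),100); manip.movel(G(-60,-120,200),200); manip.movel(G(-150,-120,230),250)
rep(manip,"clear")
for n in("top","scene"):
    f=optics.grab_frame(n);np.savez(n+"8.npz",**f)
    if n=="top": crop(f,200,130,440,290,3.3,"pics/t8.png")
    else: crop(f,240,160,370,250,6,"pics/s8.png")
```

```text
clear [-149.63 -119.94  229.52] [ 0.21 -1.17 -0.81] 43.83
```

```bash
sleep 1
```

View pics/t8.png

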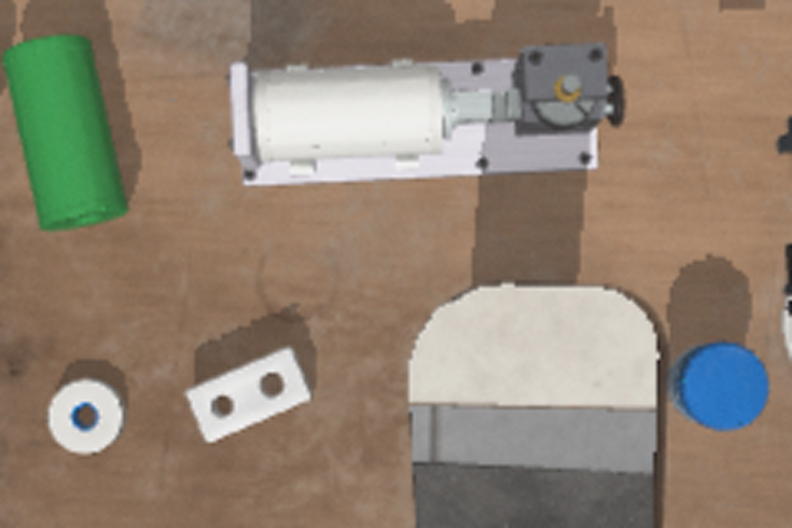

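View pics/s8.png

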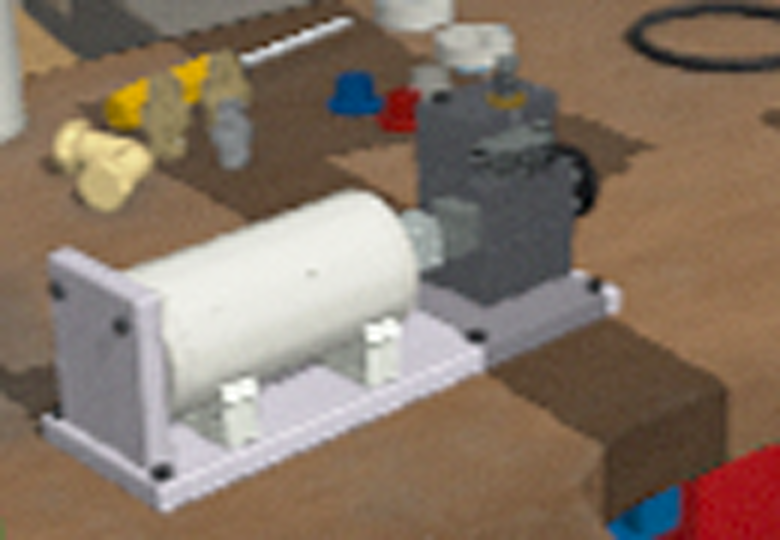

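The top view shows the slide disc against the cartridge at (440,110) and the cartridge at the anvil (250,112). The pad is next to the housing at (615,100), and the bystanders are where they were. The scene view shows the same and the raised pin at (505,75).

Run:
```python
from cell import manip
manip.pause(0.3); manip.sign_off(); print(manip.observe()["time"])
```

```text
the job is handed in; nothing more can be done
the job is handed in; nothing more can be done
```

I handed the job in with the gauge closed on the cartridge, at about 44 s of the 72 s allowed; no verdict is reported.

**Wheel:** I turned the lock wheel with ten fingertip strokes at about 6 N. The last wrist picture shows the groove about 34° past where it started, on its second time round, and the pin about 10 mm up. That makes about 2.1 turns, short of three.

**Slide:** I pushed the pad gently. The slide stopped after about 41.6 mm, and it did not move when I pressed again with 5.6 N, so I take the cartridge to be snug. The final top and side pictures show it sitting between the slide and the anvil, with the pin still raised and the pot, tape and block where they were. The robot touched only the wheel and the pad.

**Disagreements:** The top and wrist cameras placed the pin about 3 mm apart; I went by the wrist camera, and the contacts fitted it. I could not see the white index line on the housing, so I judged the turns from the groove's angle and the pin's height.

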